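# Zero the peak gauge, then probe the lid seam of a spectacle case

## Task

Turn the black reset knob on the gauge console counter-clockwise, back to its zero stop, so that the red peak pointer lies at the green mark. Then take the yellow stylus from its rest, lower its tip lightly into the groove of the lid seam on the blue spectacle case and run it slowly (about 3 cm a second) along the seam from the orange bands to the green bands, then lay the stylus back in its rest. Leave everything else on the table where it stands.

Things in the scene. Friction and masses are not known exactly. Their poses are not given: they have to be found in the camera images.
- peak_knob (a joint): Angle of the reset knob and its red peak pointer (rad): 0 at the zero stop (a hard stop), growing clockwise as seen facing the dial, up to 4.4; it stays where it is left (about 0.05 N m of friction). To zero it, turn it counter-clockwise about its outward axis; any overshoot just slips at the stop.
- knob_grip (a point): Grip point on the axis of the black round knob (52 mm in diameter, 32 mm long) in the middle of the console's white dial (122 mm). Its z axis is the knob's axis, pointing out of the dial, 27 degrees from vertical, leaning to the console's front. The knob's outer face is 14 mm beyond this point along z, its inner edge 18 mm and the dial panel 32 mm below it. x and y turn with the knob.
- console: The gauge console, fixed. Origin in the middle of its underside; its front faces -x of its own frame, z up; the sloping panel is 170 x 160 mm, lowest at the front (66 mm), highest at the back (144 mm).
- case: Blue spectacle case, 160 mm long (its y), 60 mm thick (x), standing in a fixed aluminium clamp (100 x 130 mm); origin in the middle of the clamp's underside, z up. The seam is a straight groove along y in the middle of its flat top, 80 mm above the table: 8 mm wide at the bottom, bevelled to 14 mm at the top, 6 mm deep, open at both ends.
- seam_start (a point): Middle of the seam at the orange bands, level with the case's top face (+60 mm along the case's y).
- seam_end (a point): Middle of the seam at the green bands, level with the case's top face (-60 mm along the case's y).
- stylus: Yellow probe stylus, loose, 90 g or so. Flat-sided handle 110 mm long (x), 16 mm wide (y), 18 mm high (z), then a steel nose and a thin needle towards -x; origin in the middle of the handle's underside.
- stylus_grip (a point): Middle of the stylus's handle (9 mm above its underside), axes as the stylus.
- stylus_tip (a point): Centre of the ball, 5 mm in diameter, at the end of the stylus's needle: 105 mm from the handle's middle along the stylus's -x. The needle is 4 mm thick for the last 30 mm, behind it a nose 13 mm thick and 20 mm long.
- rest: Fixed stylus rest: dark plate 130 x 80 x 12 mm, two white U-forks 8 mm thick at x = +42 and -42 mm; origin in the middle of its underside, x along the lying stylus (its tip to -x, towards the robot). Fork floors 50 mm above the table; slots 20 mm wide, walls to 57 mm, flared lips to 67 mm, 48 mm over all. The lying handle's middle is 59 mm above the table, free between the forks.
- stick: Bystander: wooden stick lying flat, 180 mm long (y), 22 x 20 mm; origin in the middle of its underside.
- shades_a: Bystander: black folded sunglasses lying flat, 130 mm (y) x 50 x 18 mm; origin in the middle of the underside.
- shades_b: Bystander: red folded sunglasses lying flat, 130 mm (y) x 50 x 18 mm; origin in the middle of the underside.
- beaker: Bystander: clear beaker, 54 mm in diameter, 75 mm high; origin in the middle of its underside.
- bottle: Bystander: white bottle with a blue cap, 48 mm in diameter, 95 mm high; origin in the middle of its underside.
- driver: Bystander: screwdriver with a green handle, lying along its x axis, 140 mm long; origin on the underside.
- jar: Bystander: amber jar with a white lid, 52 mm in diameter, 55 mm high; origin in the middle of its underside.
Things that resemble listed ones, but are neither listed nor needed, are in the scene too. Leave any pink or purple look-alike of the rest alone.

How it is judged:
By the outcome, as a careful person would: the job done as asked, in the order asked, and still so for the second after the job is handed in, with the robot touching nothing.
It also fails if it takes over 72 s, if anything falls off the work surface, if the arm or the gripper's body presses on something with over 40 N, if the wrist force passes 120 N, or if a joint passes its speed limit or range.

## Robot

A 6-joint arm with a two-finger parallel gripper is mounted at the origin on the work surface. World frame = base frame: x ahead of the robot, y to its left, z up, the work surface at z = 0. Lengths are in mm, angles in rad, forces in N, time in s.
With the tool pointing down it reaches from about 350 to 975 mm from the base axis. Payload 7.1 kg.
Tool frame: the origin (TCP) lies at the very end of the fingers, on their centre line; the grasp point (between the pads) lies 19 mm behind it; z points along the fingers, y is the line along which they close (so a half turn about z gives the same grasp; the last joint's range is limited). The gripper opens to 88 mm and grips with 3 to 60 N. Pads are 20 mm wide; open, the fingers measure 115 mm over their backs; the gripper's body (75 mm by 178 mm) begins 61 mm behind the grasp point.
Start: joints at [-1.134, 0.423, 1.63, -0, 1.089, -0.019], TCP at [275.127, -561.168, 222.675] pointing down, gripper open.
Joint ranges: [-3, 3], [-0.9, 2.11], [0.09, 2.58], [-1.31, 4.45], [0.11, 2.69], [-2.54, 2.54]. Speed limits (rad/s): [2.39, 2.39, 3.01, 3.14, 3.14, 3.14].

## Interface

Orientations are given as a rotation vector (axis times angle).
In Python, from workcell import ctrl, optics gives the robot as it stands.
- The arm moves only by the shell command python3 -m jog 'ROWS'. ROWS is JSON, a list of rows, each a list of 7 numbers: the shift along the tool's x, y, z in units of 40 mm (1.0 is 40 mm), then the turn, a rotation vector about the tool's x, y, z in units of 6 degrees (1.0 is 6 degrees), then the opening, from 0 (shut) to 1 (fully open). A call has 1 to 20 rows; each row shifts and turns the commanded pose from where the row before left it, along the tool's axes as they then stand; what a row does not reach is not made up. A row lasts 1/10 s, in which the tool goes at most 50 mm and 8.59 degrees, less where a joint would pass 70% of its speed; a pose out of reach is approached as far as the arm can. A call is refused whole if a number of a shift passes 1 or a number of a turn 1, either way. A call with a gripper value outside its range is refused whole. The fingers move at their own pace and stop on an object; the grip force is fixed at half the most. Time passes only in rows, so rows that do not move let the fingers close. It gives the time, the measured TCP pose, the force, the opening and the grip force at its end, in the units of the state.
- ctrl.get_obs(): the state, without advancing time (a new reading comes with each control period).
- optics.get_image(name): name is "side" or "top" or "wrist"; returns the picture (384x512x3 uint8, red, green, blue); there is no depth.
- optics.camera_model(name): a dict with "fov_y" (degrees; the focal length in pixels is half the picture's height over the tangent of half this angle, whatever the lens; pixels are square), "cx", "cy" (the principal point, pixels), "k1" (the pictures are not rectified: a ray, as slopes to the right and down, at radius r is drawn at 1 + k1 r^2 times it, then the intrinsics apply), "view" (4x4, takes a point from world to camera coordinates); the wrist camera has in their place "hand_eye" (4x4, takes a point from camera to tool coordinates, whose origin is the TCP and whose axes are the flange's). Camera axes: x right, y up, looking along -z (the intrinsics and any distortion apply to the point x, -y, -z); pixel columns grow to the right and rows downward; lengths in mm; the calibration is good to about 2 mm. A picture is of the moment at which its call begins: read the wrist's pose just before it. camera_model takes no time and is no camera call.
- ctrl.close_job(): hands the job in; it is judged then, once.
Trained networks look in the newest picture that a camera, given by its name, has taken for a name from the list of things; names that differ only in an ending like _2 or _b are one class to them, and where a whole thing is asked for, a point or a joint stands for the part that bears it (a point fixed in the world has none). Each returns a list of dicts, best first, with "conf" (0 to 1); they miss things now and then, are a little off and sometimes report something else, mostly with a low value. They report only what shows in the picture. A call takes as long as a camera call. They do not tell look-alikes from the thing itself.
- optics.masks_of(target, camera): "pixels" (384x512 bool, what is visible of it) and "extent" ([centre column, centre row, width, height] in pixels, round what is visible of it).
The state is a dict: "t": time; "qpos": joint angles; "qvel": joint speeds; "joint_torque": joint torques, N m; "ee_pos": TCP position; "orientation": TCP orientation; "ft_force": force on the tool from outside, world axes, zero at the start; "moment": the same for the moment, N m; "width": finger opening in mm; "grasp_force": force on a finger pad.
Only numpy, scipy, OpenCV 4.12 (cv2) and the standard library are available. Lean on these libraries where they do the work, as an engineer would, in place of code of your own. Each camera call takes 0.05 s, during which the arm holds its last target. There are 200 camera calls.

## Working session

There is one attempt and no reset: what is moved stays moved. The work goes in short steps, Python scripts to look and compute and a shell command to move; the robot and the scene stay as the last step left them, time stands still between calls to the robot, and variables do not carry over. Pictures are saved under pics/ and viewed, at most 11 in all, crops included, and the job is handed in when it is done.

```bash
ls; mkdir -p pics; python3 - <<'E'
from workcell import ctrl, optics
import cv2, numpy as np
o=ctrl.get_obs(); print(o)
for n in("top","side","wrist"):
    im=optics.get_image(n); cv2.imwrite(f"pics/{n}0.png",im[...,::-1])
    print(n,optics.camera_model(n))
a=cv2.imread("pics/top0.png");b=cv2.imread("pics/side0.png")
cv2.imwrite("pics/both0.png",cv2.resize(np.vstack([a]),(800,600)))
cv2.imwrite("pics/side0b.png",cv2.resize(b,(800,600)))
E
```

```text
pics
{'t': 0.0, 'qpos': array([-1.13400240e+00,  4.23855272e-01,  1.63068425e+00, -1.40893994e-05,
        1.08859390e+00, -1.90227581e-02]), 'qvel': array([ 3.02686030e-04,  6.02338135e-04, -1.03027979e-04,  5.03726194e-04,
        9.27416924e-04, -2.48457562e-05]), 'joint_torque': array([-1.64544857e-03, -5.44640994e+01, -2.73669577e+01,  6.42694300e-02,
        2.28848727e-02, -1.22749711e-04]), 'ee_pos': array([ 274.89410778, -560.68173161,  221.89494368]), 'orientation': array([-3.05888642e+00, -7.09482879e-01,  5.20810892e-04]), 'ft_force': array([-1.01512876,  0.12805103, -0.46603096]), 'moment': array([-0.01877459,  0.00765318,  0.02282551]), 'grasp_force': 0.0, 'width': 87.78759601417437}
top {'fov_y': 48.80141436614197, 'cx': 257.34838742793806, 'cy': 193.79343190947912, 'k1': 0.043512590809880604, 'view': array([[-7.58213872e-03, -9.99965261e-01,  3.46222822e-03,
        -7.96563640e+00],
       [ 9.78385429e-01, -6.70291022e-03,  2.06680968e-01,
        -5.41066642e+02],
       [-2.06650581e-01,  4.95447741e-03,  9.78402264e-01,
        -1.22255798e+03],
       [ 0.000000
[... 299 characters left out ...]
 -7.27882437e-01,  6.54226466e-01,
        -1.63165257e+02],
       [-1.53603253e-01,  6.36218286e-01,  7.56063709e-01,
        -1.68157708e+03],
       [ 0.00000000e+00,  0.00000000e+00,  0.00000000e+00,
         1.00000000e+00]])}
wrist {'fov_y': 71.6625526992388, 'cx': 254.64283674375386, 'cy': 195.22079579641198, 'k1': 0.012038228198386305, 'hand_eye': array([[-5.03746815e-04,  9.68622466e-01,  2.48536242e-01,
         6.74846905e+01],
       [ 9.99999577e-01,  6.79161554e-04, -6.20048556e-04,
        -1.05057208e+00],
       [-7.69389222e-04,  2.48535825e-01, -9.68622399e-01,
        -1.62051742e+02],
       [ 0.00000000e+00,  0.00000000e+00,  0.00000000e+00,
         1.00000000e+00]])}
```

View pics/both0.png

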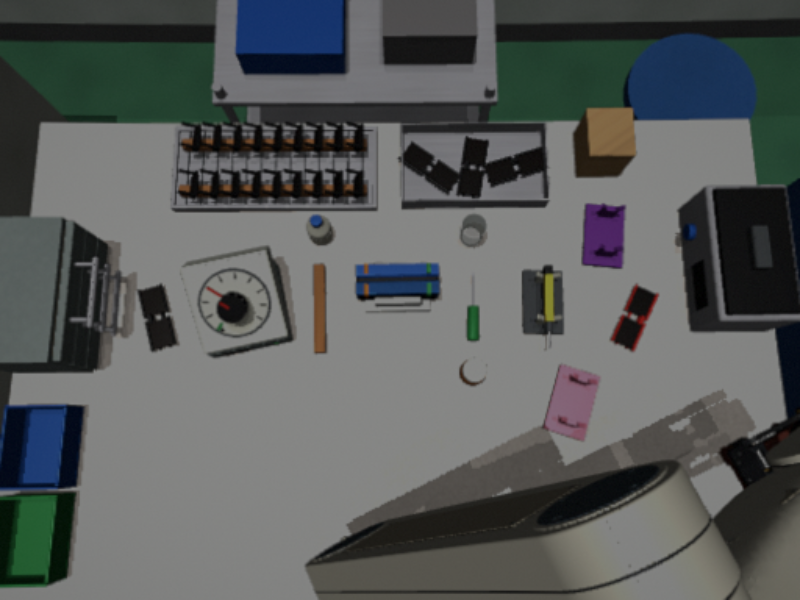

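View pics/side0b.png

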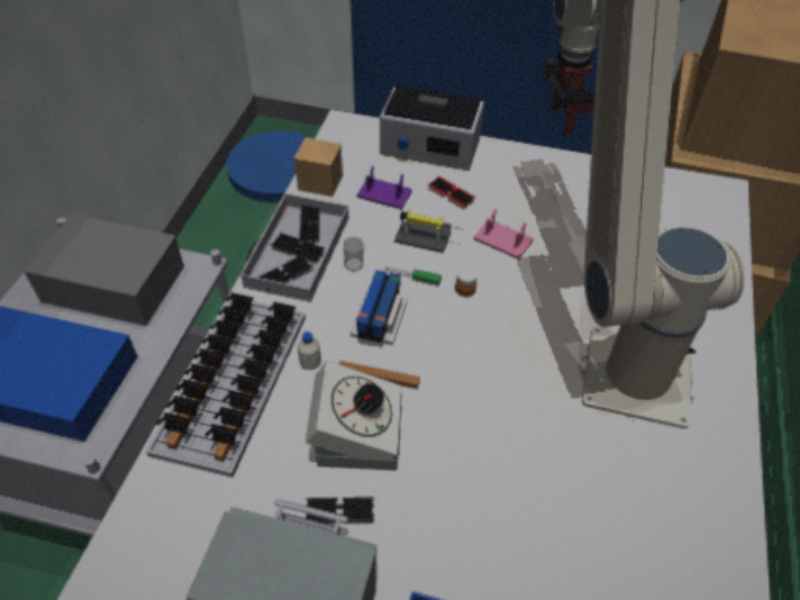

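Top view (800 px scale): console dial at (234,302) with the red pointer up-left and green mark at (222,327), case at (398,280), with its orange bands on the left and green bands on the right. The stylus in the true dark rest is at (547,298), tip towards the robot. The pink and purple rests are decoys. Next I measure by masks in both cameras.

```bash
cat > h.py <<'E'
from workcell import ctrl, optics
import cv2, numpy as np
from scipy.spatial.transform import Rotation as R
from scipy.optimize import least_squares
def model(n,obs=None):
    m=optics.camera_model(n); f=192/np.tan(np.radians(m["fov_y"]/2))
    if "view" in m: V=m["view"]
    else:
        T=np.eye(4);T[:3,:3]=R.from_rotvec(obs["orientation"]).as_matrix();T[:3,3]=obs["ee_pos"]
        V=np.linalg.inv(T@m["hand_eye"])
    return dict(f=f,cx=m["cx"],cy=m["cy"],k=m["k1"],V=np.array(V))
def proj(c,P):
    p=np.atleast_2d(P)@c["V"][:3,:3].T+c["V"][:3,3]; s=np.c_[p[:,0],-p[:,1]]/-p[:,2:]
    s=s*(1+c["k"]*(s**2).sum(1,keepdims=True)); return s*c["f"]+[c["cx"],c["cy"]]
def ray(c,uv):
    d=(np.array(uv,float)-[c["cx"],c["cy"]])/c["f"]; s=d.copy()
    for _ in range(10): s=d/(1+c["k"]*(s**2).sum())
    Rt=c["V"][:3,:3].T; v=Rt@np.array([s[0],-s[1],-1]); return -Rt@c["V"][:3,3], v/np.linalg.norm(v)
def onz(c,uv,z):
    o,v=ray(c,uv); return o+v*(z-o[2])/v[2]
def tri(obs):  # list of (cam,uv)
    A=0;b=0
    for c,uv in obs:
        o,v=ray(c,uv); M=np.eye(3)-np.outer(v,v); A=A+M; b=b+M@o
    return np.linalg.solve(A,b)
def silh(cams,masks,pts_fn,x0,**k):
    """fit params so the convex hull of projected points matches the mask's bounding box + rotated hull"""
    dirs=np.array([[np.cos(a),np.sin(a)] for a in np.arange(0,2*np.pi,np.pi/12)])
    tg=[]
    for m in masks:
        v,u=np.nonzero(m); tg.append((np.c_[u,v]@dirs.T).max(0)+.5*0)
    def res(x):
        return np.concatenate([(proj(c,pts_fn(x))@dirs.T).max(0)-t for c,t in zip(cams,tg)])
    return least_squares(res,x0,loss="soft_l1",**k)
E
python3 - <<'E'
from h import *
o=ctrl.get_obs()
ims={n:optics.get_image(n) for n in("top","side")}
cs={n:model(n,o) for n in ims}
D={}
for t in("console","peak_knob","case","stylus","rest","stick","beaker","bottle","driver","jar","shades_a"):
    for n in ims:
        L=optics.masks_of(t,n); 
        for i,l in enumerate(L[:4]):
            print(t,n,round(l["conf"],2),np.round(l["extent"],1), np.round(onz(cs[n],l["extent"][:2],30)[:2]))
            D[f"{t}_{n}_{i}"]=l["pixels"]
np.savez_compressed("m0.npz",**D)
E
```

```text
console top 0.91 [151.5 194.2  74.   74.5] [548. 313.]
console side 0.66 [226.  264.8  60.3  68.7] [560. 276.]
peak_knob top 0.62 [146.8 195.9  24.8  23.7] [542. 328.]
peak_knob top 0.53 [346.9 192.9  28.1  37.4] [ 548. -288.]
peak_knob side 0.89 [235.9 256.7  16.3  21.8] [538. 238.]
peak_knob side 0.35 [226.1 163.   17.6  23.2] [ 694. -159.]
case side 0.95 [243.1 196.3  37.4  48.4] [586. -16.]
stylus top 0.81 [350.6 189.3   9.1  41.5] [ 559. -300.]
stylus top 0.39 [ 99.5 201.2  26.1  42.8] [527. 470.]
stylus side 0.61 [273.  140.3  28.7   9. ] [ 552. -331.]
stylus side 0.33 [232.1 256.1  25.9  19.9] [551. 239.]
rest top 0.96 [385.9 149.1  29.5  36.7] [ 688. -417.]
rest top 0.85 [365.2 259.8  33.5  50.5] [ 343. -332.]
rest top 0.64 [346.4 194.2  29.   39.2] [ 543. -286.]
rest side 0.93 [322.6 150.2  38.7  31.2] [ 352. -329.]
rest side 0.89 [248.4 123.3  33.9  26.8] [ 674. -402.]
rest side 0.76 [271.1 152.9  34.5  23.1] [ 542. -259.]
stick top 0.76 [205.9 198.6   9.8  59.1] [533. 146.]
stick top 0.47 [254.9 183.1  51.8  31.9] [581.  -5.]
stick side 0.82 [245.7 241.1  52.2  16.7] [524. 170.]
beaker top 0.7 [302.9 148.1  17.1  21.7] [ 693. -157.]
beaker side 0.57 [295.7 183.6  13.2  18.2] [ 417. -128.]
bottle top 0.71 [203.7 145.8  18.2  19.5] [703. 156.]
bottle side 0.56 [198.8 226.4   9.3  24.9] [694. 154.]
bottle side 0.19 [225.1 162.1  16.4  25.1] [ 699. -162.]
driver top 0.73 [301.7 202.8   6.2  32. ] [ 517. -148.]
driver side 0.58 [265.8 179.4  37.3   5.5] [ 528. -118.]
driver side 0.39 [233.6 253.6  21.7  19.6] [549. 228.]
jar top 0.68 [303.9 239.3  17.9  19.4] [ 405. -151.]
jar top 0.22 [252.5 182.9  52.7  35.3] [581.   3.]
jar side 0.69 [297.1 182.6  11.3  20.8] [ 413. -134.]
shades_a top 0.93 [ 98.5 203.2  24.1  44.3] [521. 473.]
shades_a side 0.85 [215.8 327.   41.7  14.6] [526. 485.]
shades_a side 0.75 [289.1 121.8  29.8  21.1] [ 514. -457.]
```

```bash
cat >> h.py <<'E'
def pose(p,rows): # rows = columns of R: x,y,z axes
    T=np.eye(4);T[:3,:3]=np.array(rows,float).T;T[:3,3]=p;return T
def cur(o=None):
    o=o or ctrl.get_obs();T=np.eye(4);T[:3,:3]=R.from_rotvec(o["orientation"]).as_matrix();T[:3,3]=o["ee_pos"];return T
def plan(Tg,Tc=None,n=None):
    from scipy.linalg import logm,expm
    Tc=cur() if Tc is None else Tc; X=np.linalg.inv(Tc)@Tg; 
    rv=R.from_matrix(X[:3,:3]).as_rotvec(); 
    m=max(np.abs(X[:3,3]).max()/36,np.abs(np.degrees(rv)).max()/5.8,1); n=n or int(np.ceil(m))
    while 1:
        S=expm(np.real(logm(X))/n); r=np.r_[S[:3,3]/40,np.degrees(R.from_matrix(S[:3,:3]).as_rotvec())/6]
        if np.abs(r).max()<=1: break
        n+=1
    print("rows",n,"each",np.round(r,3).tolist(),"| total shift mm",np.round(X[:3,3],1),"turn deg",np.round(np.degrees(rv),1))
def rot(a): c,s=np.cos(a),np.sin(a); return np.array([[c,-s,0],[s,c,0],[0,0,1]])
E
python3 - <<'E'
from h import *
cs={n:model(n) for n in("top","side")}; D=np.load("m0.npz")
def box(x0,x1,y0,y1,z0,z1): return np.array([[x,y,z] for x in(x0,x1) for y in(y0,y1) for z in(z0,z1)],float)
K=np.array([[sx*75.7,sy*80,z] for sx in(-1,1) for sy in(-1,1) for z in(0,66 if sx<0 else 144)])
def f(P): return lambda x:P@rot(x[2]).T+[x[0],x[1],0]
def go(name,P,m,x0):
    s=silh([cs[k.split("_")[-2]] for k in m],[D[k] for k in m],f(P),x0); print(name,np.round(s.x,3),"rms",np.sqrt((s.fun**2).mean()).round(2)); return s.x
for m in(["console_top_0"],["console_side_0"],["console_top_0","console_side_0"]): x=go("console",K,m,[550,300,0.1])
g=np.array([x[0],x[1],0])+rot(x[2])@[-32*np.sin(np.radians(27)),0,105+32*np.cos(np.radians(27))]; print("grip",g)
print([proj(cs[n],g).round(1) for n in cs])
go("case",np.vstack([box(-30,30,-80,80,20,80),box(-50,50,-65,65,0,5)]),["case_side_0"],[580,0,0])
go("rest",np.vstack([box(-65,65,-40,40,0,12),box(-46,46,-24,24,60,67)]),["rest_top_2","rest_side_2"],[545,-290,0])
plan(pose([545,-285,200],np.diag([1,-1,-1])))
E
```

```text
console [5.38964e+02 2.98619e+02 2.06000e-01] rms 0.65
console [5.39403e+02 2.99064e+02 2.14000e-01] rms 1.81
console [5.39178e+02 2.98825e+02 2.08000e-01] rms 1.37
grip [524.96368089 295.82172741 133.51220877]
[array([[148.6, 194.4]]), array([[234.2, 254.2]])]
case [ 5.87009e+02 -6.18500e+00  7.00000e-03] rms 1.55
rest [ 5.52879e+02 -2.92628e+02 -3.90000e-02] rms 2.53
rows 11 each [0.755, -0.461, 0.052, -0.0, 0.0, 0.396] | total shift mm [ 363.9 -129.2   22.7] turn deg [-0.   0.  26.1]
```

```bash
python3 -m jog '[[0.75,-0.46,0.05,0,0,0.4,1],[0.75,-0.46,0.05,0,0,0.4,1],[0.75,-0.46,0.05,0,0,0.4,1],[0.75,-0.46,0.05,0,0,0.4,1],[0.75,-0.46,0.05,0,0,0.4,1],[0.75,-0.46,0.05,0,0,0.4,1],[0.75,-0.46,0.05,0,0,0.4,1],[0.75,-0.46,0.05,0,0,0.4,1],[0.75,-0.46,0.05,0,0,0.4,1],[0.75,-0.46,0.05,0,0,0.4,1],[0.75,-0.46,0.05,0,0,0.4,1],[0,0,0,0,0,0,1],[0,0,0,0,0,0,1]]'
python3 - <<'E'
from h import *
import pickle
o=ctrl.get_obs(); im=optics.get_image("wrist"); cv2.imwrite("pics/w1.png",cv2.resize(im,(800,600))[...,::-1]); pickle.dump(o,open("o1.pkl","wb"))
print(o["qpos"].round(3))
D={}
for t in("stylus","rest"):
    for i,l in enumerate(optics.masks_of(t,"wrist")[:3]): print(t,round(l["conf"],2),np.round(l["extent"],1)); D[f"{t}{i}"]=l["pixels"]
np.savez_compressed("m1.npz",**D)
plan(pose([545,-20,280],np.diag([1,-1,-1])))
E
```

```text
t: 2.65
ee_pos: [543.5, -286.4, 200.4]
orientation: [-3.142, 0.004, 0.001]
ft_force: [-0.1, 0.8, 0.1]
width: 87.3
grasp_force: 0.0
[-0.504  0.433  1.671 -0.     1.038  1.07 ]
stylus 0.78 [261.6 191.5  14.9 134.2]
rest 0.98 [377.1  60.5 101.2 118.6]
rest 0.57 [287.6 291.5  76.2  73.7]
rows 8 each [0.005, -0.836, -0.248, -0.0, 0.001, -0.007] | total shift mm [   1.  -267.5  -79.3] turn deg [-0.   0.  -0.3]
```

View pics/w1.png

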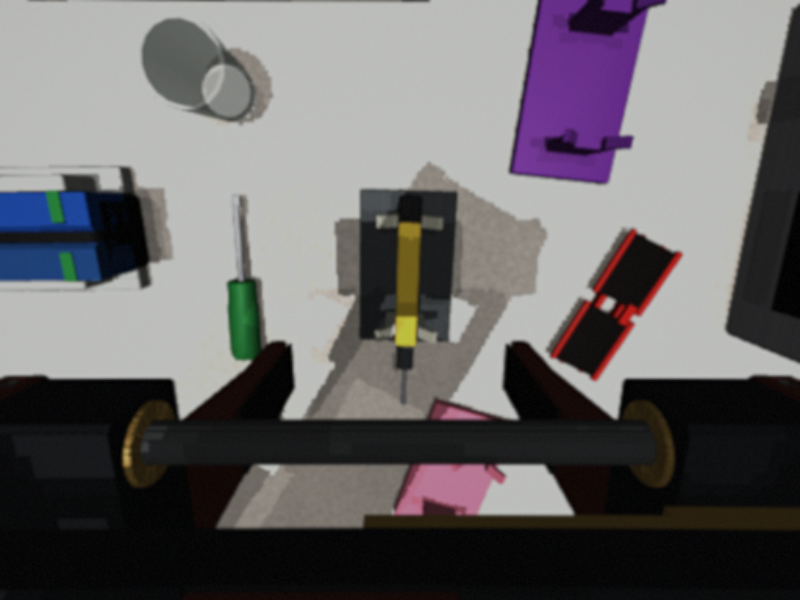

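Wrist view: stylus in its dark rest. The handle runs from (409,196) to (405,346), the needle tip is at (403,403), and the plate corners are (361,190), (456,192), (450,341), (360,339). The case's green end is at the left edge.

```bash
python3 - <<'E'
from h import *
import pickle
o=pickle.load(open("o1.pkl","rb")); c=model("wrist",o); s=1/1.5625
w=lambda u,v,z: onz(c,[u*s,v*s],z)
print("tip",w(403.5,403,59).round(1),"back",w(409.5,196,68).round(1),"front",w(405.5,346,68).round(1))
P=np.array([w(*p,12) for p in((361,190),(456,192),(450,341),(360,339))]); print(P.round(1),P.mean(0).round(1))
print("green bands top",w(62,208,80).round(1),w(70,266,80).round(1), "groove right end",w(140,240,80).round(1))
E
python3 -m jog '[[0,-0.85,-0.25,0,0,0,1],[0,-0.85,-0.25,0,0,0,1],[0,-0.85,-0.25,0,0,0,1],[0,-0.85,-0.25,0,0,0,1],[0,-0.85,-0.25,0,0,0,1],[0,-0.85,-0.25,0,0,0,1],[0,-0.85,-0.25,0,0,0,1],[0,-0.85,-0.25,0,0,0,1],[0,0,0,0,0,0,1],[0,0,0,0,0,0,1]]'
python3 - <<'E'
from h import *
import pickle
o=ctrl.get_obs(); im=optics.get_image("wrist"); cv2.imwrite("pics/w2.png",cv2.resize(im[:240],(800,375),interpolation=cv2.INTER_CUBIC)[...,::-1]); pickle.dump(o,open("o2.pkl","wb")); print(o["ee_pos"].round(1),o["qpos"].round(3))
E
```

```text
tip [ 451.6 -289.8   59. ] back [ 612.1 -293.8   68. ] front [ 503.3 -291.2   68. ]
[[ 617.2 -255.9   12. ]
 [ 615.4 -333.1   12. ]
 [ 487.4 -331.8   12. ]
 [ 489.5 -251.8   12. ]] [ 552.4 -293.2   12. ]
green bands top [604.6 -65.2  80. ] [566.3 -62.7  80. ] groove right end [ 583.8 -112.6   80. ]
t: 3.8
ee_pos: [544.5, -15.3, 281.0]
orientation: [3.141, -0.007, 0.001]
ft_force: [1.0, 0.4, -1.1]
width: 87.7
grasp_force: 0.0
[544.5 -15.3 281. ] [-0.05   0.239  1.752 -0.     1.149  1.526]
```

View pics/w2.png

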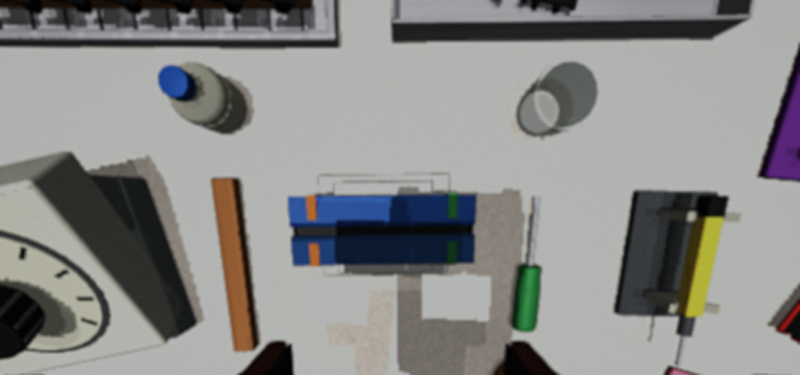

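Wrist view (scale 1.5625): seam centre from (292,230) to (474,231), orange bands at (311,207)/(314,255), green bands at (452,206)/(452,252). The console dial is at the left edge.

```bash
python3 - <<'E'
from h import *
import pickle
o=pickle.load(open("o2.pkl","rb")); c=model("wrist",o); s=1/1.5625
w=lambda u,v,z: onz(c,[u*s,v*s],z).round(1)
print("seam ends",w(292,230,80),w(474,230.5,80)); print("or",w(311,207,80),w(314,255,80),"gr",w(452,206,80),w(452,252,80))
K=np.array([539.2,298.8,0]); A=rot(0.208)
n=A@[-np.sin(np.radians(27)),0,np.cos(np.radians(27))]; ey=A@[0,1,0]; ex=np.cross(ey,n); p0=K+[0,0,105]
ct=model("top")
for nm,(u,v) in dict(ptr=(208,288),green=(222,328)).items():
    r0,d=ray(ct,[u*s,v*s]); P=r0+d*((p0-r0)@n)/(d@n)-p0; print(nm,(P@ex).round(1),(P@ey).round(1),"ang deg",np.degrees(np.arctan2(P@ey,P@ex)).round(1))
# knob approach pose: tool z=-n, x=ex
g=p0+32*n; Rr=[ex,np.cross(-n,ex),-n]
print("n",n.round(3),"grip",g.round(1))
T=pose(g+n*(90),Rr); plan(T)
E
```

```text
seam ends [585.8  76.3  80. ] [584.6 -80.5  80. ]
or [605.   58.9  80. ] [564.2  58.6  80. ] gr [605.2 -60.9  80. ] [566.2 -62.   80. ]
ptr 31.3 41.2 ang deg 52.7
green -48.4 36.3 ang deg 143.1
n [-0.444 -0.094  0.891] grip [525.  295.8 133.5]
rows 9 each [-0.128, -0.852, 0.172, 0.054, 0.498, -0.222] | total shift mm [ -61.  -302.9   66.8] turn deg [  2.9  26.9 -12. ]
```

```bash
python3 -m jog '[[-0.13,-0.85,0.17,0.05,0.5,-0.22,1],[-0.13,-0.85,0.17,0.05,0.5,-0.22,1],[-0.13,-0.85,0.17,0.05,0.5,-0.22,1],[-0.13,-0.85,0.17,0.05,0.5,-0.22,1],[-0.13,-0.85,0.17,0.05,0.5,-0.22,1],[-0.13,-0.85,0.17,0.05,0.5,-0.22,1],[-0.13,-0.85,0.17,0.05,0.5,-0.22,1],[-0.13,-0.85,0.17,0.05,0.5,-0.22,1],[-0.13,-0.85,0.17,0.05,0.5,-0.22,1],[0,0,0,0,0,0,1],[0,0,0,0,0,0,1],[0,0,0,0,0,0,1]]'
cat >> h.py <<'E'
A27=np.radians(27)
def console():
    K=np.array([539.2,298.8,0]); A=rot(0.208); n=A@[-np.sin(A27),0,np.cos(A27)]; ey=A@[0,1,0]; ex=np.cross(ey,n); p0=K+[0,0,105]
    return p0,ex,ey,n
E
python3 - <<'E'
from h import *
o=ctrl.get_obs(); im=optics.get_image("wrist"); cv2.imwrite("pics/w3.png",cv2.resize(im,(800,600),interpolation=cv2.INTER_CUBIC)[...,::-1]); c=model("wrist",o); print(o["ee_pos"].round(1),o["orientation"].round(3),o["qpos"].round(3))
p0,ex,ey,n=console(); g=p0+32*n
a=np.linspace(0,2*np.pi,24)
for l in optics.masks_of("peak_knob","wrist")[:2]:
    print(l["conf"],l["extent"])
print("pred knob top centre px",proj(c,g+14*n)*1.5625,"dial ctr",proj(c,p0)*1.5625)
ring=lambda r,h:p0+h*n+r*(np.outer(np.cos(a),ex)+np.outer(np.sin(a),ey))
for r,h in((61,0),(26,46)): q=proj(c,ring(r,h))*1.5625; print(r,q.min(0).round(),q.max(0).round())
plan(pose(g-n*14,[ex,np.cross(-n,ex),-n]))
E
```

```text
t: 5.05
ee_pos: [485.9, 286.2, 213.9]
orientation: [-2.996, -0.307, -0.721]
ft_force: [-0.0, -0.7, -0.4]
width: 87.6
grasp_force: 0.0
[485.9 286.2 213.9] [-2.996 -0.307 -0.721] [ 0.612  0.206  2.072 -0.423  0.462  2.32 ]
0.9 [247.3, 196.2, 70.1, 76.1]
pred knob top centre px [[396.3941053 316.3746877]] dial ctr [[396.27026222 298.4687035 ]]
61 [310. 209.] [482. 378.]
26 [353. 273.] [440. 357.]
rows 3 each [-0.01, -0.014, 0.867, 0.014, -0.006, -0.01] | total shift mm [ -1.2  -1.8 104.1] turn deg [ 0.3 -0.1 -0.2]
```

View pics/w3.png

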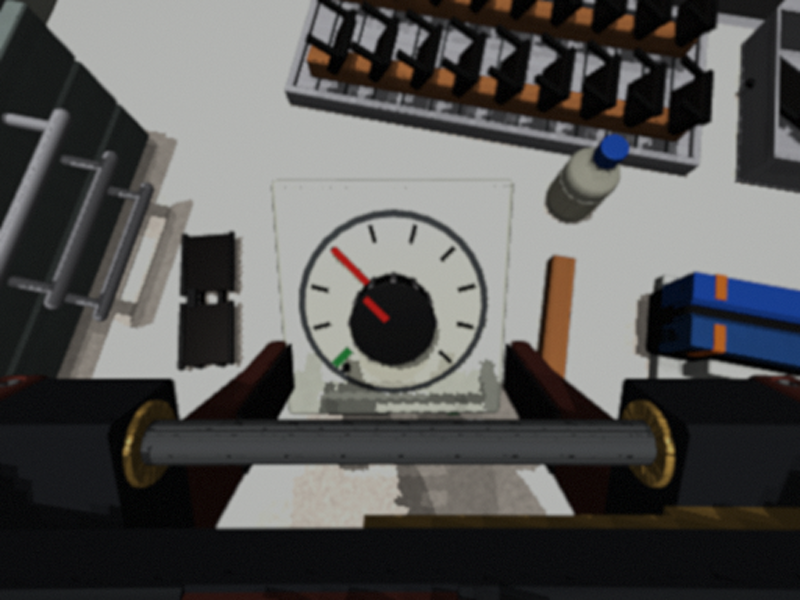

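The knob shows centred near (393,319) against a predicted (396,315), so it sits about 2 mm left and 2.5 mm down. The pointer tip is at (335,249) and the green mark at (344,356), about 88° apart. I'll correct and descend.

```bash
python3 -m jog '[[-0.09,-0.09,0.5,0,0,0,1],[0,0,0.5,0,0,0,1],[0,0,0.5,0,0,0,1],[0,0,0.5,0,0,0,1],[0,0,0.5,0,0,0,1],[0,0,0.1,0,0,0,1],[0,0,0,0,0,0,1],[0,0,0,0,0,0,0.4],[0,0,0,0,0,0,0.4],[0,0,0,0,0,0,0.4],[0,0,0,0,0,0,0.4],[0,0,0,0,0,0,0.4],[0,0,0,0,0,0,0.4],[0,0,0,0,0,0,0.4],[0,0,0,0,0,0,0.4]]'
```

```text
t: 6.65
ee_pos: [527.8, 298.3, 120.2]
orientation: [-2.997, -0.31, -0.72]
ft_force: [-0.2, -7.9, 6.0]
width: 50.7
grasp_force: 30.0
```

```bash
python3 -m jog '[[0,0,0,0,0,-1,0.4],[0,0,0,0,0,-1,0.4],[0,0,0,0,0,-1,0.4],[0,0,0,0,0,-1,0.4],[0,0,0,0,0,-1,0.4],[0,0,0,0,0,-1,0.4],[0,0,0,0,0,-1,0.4],[0,0,0,0,0,-1,0.4],[0,0,0,0,0,-1,0.4],[0,0,0,0,0,-1,0.4],[0,0,0,0,0,-1,0.4],[0,0,0,0,0,-1,0.4]]'; python3 -c "
from h import *
o=ctrl.get_obs();print(o['qpos'].round(2),o['moment'].round(2));p0,ex,ey,n=console();x=cur()[:3,0];print(np.degrees(np.arctan2(x@ey,x@ex)))"
```

```text
t: 7.85
ee_pos: [527.2, 299.0, 120.0]
orientation: [2.112, 1.904, 0.587]
ft_force: [-4.9, -2.3, 5.0]
width: 50.3
grasp_force: 30.0
[ 0.58  0.43  2.04 -0.65  0.28  1.28] [-0.34  0.41 -0.22]
72.19797943437713
```

```bash
python3 -m jog '[[0,0,0,0,0,-1,0.4],[0,0,0,0,0,-1,0.4],[0,0,0,0,0,-1,0.4],[0,0,0,0,0,-0.5,0.4],[0,0,0,0,0,-0.5,0.4],[0,0,0,0,0,-0.5,0.4],[0,0,0,0,0,-0.5,0.4],[0,0,0,0,0,0,0.4],[0,0,0,0,0,0,0.4]]'; python3 -c "
from h import *
o=ctrl.get_obs();print(o['qpos'].round(2),o['moment'].round(2));p0,ex,ey,n=console();x=cur()[:3,0];print(np.degrees(np.arctan2(x@ey,x@ex)))"
```

```text
t: 8.75
ee_pos: [526.5, 299.8, 119.4]
orientation: [1.512, 2.321, 0.466]
ft_force: [-7.3, 2.3, 0.1]
width: 50.3
grasp_force: 30.0
[ 0.58  0.43  2.04 -0.65  0.28  0.76] [0.49 1.02 0.06]
101.92908833162444
```

```bash
python3 -m jog '[[0,0,0,0,0,0,1],[0,0,0,0,0,0,1],[0,0,0,0,0,0,1],[0,0,0,0,0,0,1],[0,0,0,0,0,0,1],[0,0,0,0,0,0,1],[0,0,0,0,0,0,1],[0,0,-0.5,0,0,0,1],[0,0,-1,0,0,0,1],[0,0,-1,0,0,0,1],[0,0,-1,0,0,0,1],[0,0,0,0,0,0,1],[0,0,0,0,0,0,1]]'
python3 - <<'E'
from h import *
o=ctrl.get_obs(); im=optics.get_image("wrist"); cv2.imwrite("pics/w4.png",cv2.resize(im,(800,600),interpolation=cv2.INTER_CUBIC)[...,::-1]); print(o["qpos"].round(3))
# stylus pregrasp: TCP at z=59-19+? 
yaw=-0.023; x=np.array([np.cos(yaw),np.sin(yaw),0]); y=np.array([x[1],-x[0],0])
plan(pose([557,-292.4,200],[x,y,[0,0,-1]]))
plan(pose([527,100,250],[x,y,[0,0,-1]]))
E
```

```text
t: 10.05
ee_pos: [465.8, 287.3, 245.8]
orientation: [1.51, 2.318, 0.471]
ft_force: [-0.5, 0.6, 0.3]
width: 87.8
grasp_force: 0.0
[ 0.64   0.129  2.076 -0.388  0.535  0.519]
rows 20 each [-0.672, 0.538, 0.18, 0.188, -0.19, 0.939] | total shift mm [-563.1 -167.6   27.6] turn deg [ 22.6 -22.8 112.7]
rows 20 each [-0.189, 0.22, 0.045, 0.188, -0.19, 0.939] | total shift mm [-195.8  -19.4    5.5] turn deg [ 22.6 -22.8 112.7]
```

View pics/w4.png

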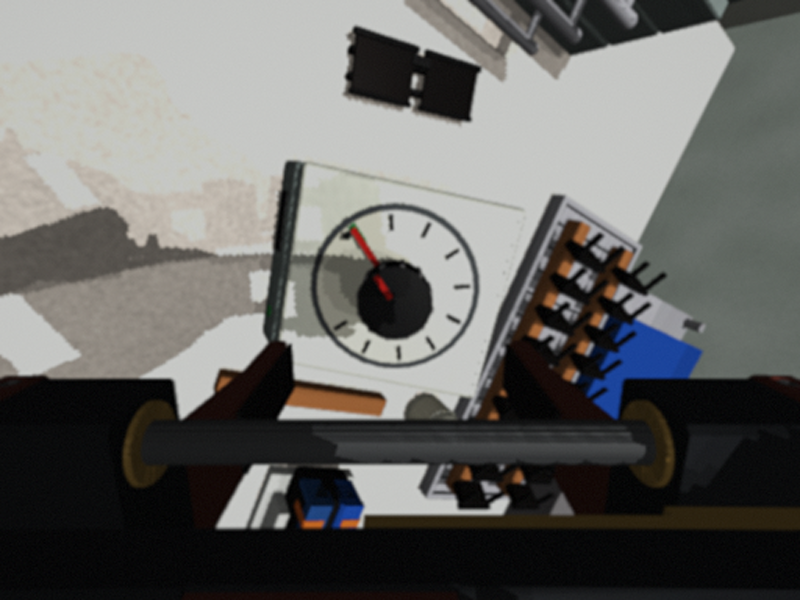

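The red pointer now lies on the green mark at (352,232). Next I fit a kinematic model from the recorded states to choose a reachable stroke posture.

```bash
cat > kin.py <<'E'
from h import *
import itertools
Q=np.array([[-1.134,.42386,1.63068,0,1.08859,-.019],[-.504,.433,1.671,0,1.038,1.07],[-.05,.239,1.752,0,1.149,1.526],[.612,.206,2.072,-.423,.462,2.32],[.58,.43,2.04,-.65,.28,.76],[.64,.129,2.076,-.388,.535,.519]])
P=np.array([(274.9,-560.7,221.9),(543.5,-286.4,200.4),(544.5,-15.3,281),(485.9,286.2,213.9),(526.5,299.8,119.4),(465.8,287.3,245.8)])
V=np.array([[-3.05889,-.70948,0],[-3.142,.004,.001],[3.141,-.007,.001],[-2.996,-.307,-.721],[1.512,2.321,.466],[1.51,2.318,.471]])
rz=lambda a:R.from_euler("z",a); ry=lambda a:R.from_euler("y",a)
def wr(q,s): return rz(q[0])*ry(q[1]+q[2])*rz(s[0]*q[3])*ry(q[4])*rz(s[1]*q[5])
best=None
for s in itertools.product((1,-1),(1,-1)):
    C=R.concatenate([wr(q,s).inv()*R.from_rotvec(v) for q,v in zip(Q,V)]).mean()
    e=max(((wr(q,s)*C).inv()*R.from_rotvec(v)).magnitude() for q,v in zip(Q,V))
    if best is None or e<best[0]: best=(e,s,C)
E,S,C=best
def pos(q,k): # h,a1,L2,a3,L3,L6
    return rz(q[0]).apply([k[1],0,k[0]]+ry(q[1]).apply([0,0,k[2]])+ry(q[1]+q[2]).apply([k[3],0,k[4]]))+wr(q,S).apply([0,0,k[5]])
k=least_squares(lambda k:np.concatenate([pos(q,k)-p for q,p in zip(Q,P)]+[(k-np.array([330,0,450,0,450,250]))*1e-4]),[330,0,450,0,450,250]).x
lo=np.array([-3,-.9,.09,-1.31,.11,-2.54]);hi=np.array([3,2.11,2.58,4.45,2.69,2.54])
def ik(T,q0):
    Rt=R.from_matrix(T[:3,:3])
    f=lambda q:np.r_[(pos(q,k)-T[:3,3])/100,((wr(q,S)*C).inv()*Rt).as_rotvec()]
    s=least_squares(f,np.clip(q0,lo+.01,hi-.01),bounds=(lo,hi)); return s.x,np.sqrt(2*s.cost)
E
python3 - <<'E'
from kin import *
print("rot err",E,S,C.as_rotvec().round(3),"k",k.round(1),"res",np.abs([pos(q,k)-p for q,p in zip(Q,P)]).max().round(1))
def pose_tip(tip,az,th):
    # stylus tip direction: down by th, horizontal heading az; tool -x = d ; tool y horizontal
    h=np.array([np.cos(az),np.sin(az),0]); d=np.cos(th)*h-np.sin(th)*np.array([0,0,1]); x=-d
    z=-np.sin(th)*(-h)*1-np.cos(th)*np.array([0,0,1])  # fingers: starts -Z, tilts
    z=-np.cos(th)*np.array([0,0,1])-np.sin(th)*h*1.0
    y=np.cross(z,x); gp=tip-105*d; return pose(gp+19*z,[x,y,z])
for azd in (180,-90,90,-135,135,0):
  for th in(45,60,70):
    out=[]
    for tipy in(58,-62):
        T=pose_tip(np.array([585.3,tipy,76.5]),np.radians(azd),np.radians(th))
        b=min((ik(T,[0,.3,1.8,q4,q5,q6]) for q4 in(-.8,0,.8,1.6,3) for q5 in(.5,1.2) for q6 in(-1,1)),key=lambda r:r[1])
        out.append((b[0].round(2).tolist(),round(b[1],3)))
    print(azd,th,out)
E
```

```text
rot err 0.0057712759715346515 (1, 1) [1.00e-03 0.00e+00 1.57e+00] k [244.5  38.9 517.6  37.1 438.9 254.8] res 12.1
180 45 [([0.12, 0.49, 2.06, 3.56, 0.21, -1.9], np.float64(0.0)), ([-0.12, 0.49, 2.06, 2.7, 0.21, -1.23], np.float64(0.0))]
180 60 [([0.13, 0.5, 2.21, 3.34, 0.62, -1.67], np.float64(0.0)), ([-0.14, 0.5, 2.21, 2.93, 0.62, -1.47], np.float64(0.0))]
180 70 [([0.14, 0.55, 2.29, 3.31, 0.92, -1.62], np.float64(0.0)), ([-0.15, 0.55, 2.29, 2.96, 0.92, -1.51], np.float64(0.0))]
-90 45 [([-0.06, 0.59, 1.84, 0.96, 1.04, -0.71], np.float64(0.0)), ([-0.26, 0.62, 1.79, 0.84, 1.16, -0.78], np.float64(0.0))]
-90 60 [([-0.16, 0.65, 1.83, 1.12, 1.25, -0.88], np.float64(0.0)), ([-0.35, 0.69, 1.75, 0.98, 1.38, -0.9], np.float64(0.0))]
-90 70 [([-0.21, 0.71, 1.82, 1.2, 1.41, -0.96], np.float64(0.0)), ([-0.4, 0.75, 1.72, 1.05, 1.53, -0.96], np.float64(0.0))]
90 45 [([0.25, 0.61, 1.79, -0.85, 1.15, -2.36], np.float64(0.0)), ([0.05, 0.59, 1.84, -0.96, 1.03, -2.43], np.float64(0.0))]
90 60 [([0.34, 0.69, 1.75, -0.98, 1.38, -2.24], np.float64(0.0)), ([0.15, 0.65, 1.83, -1.12, 1.25, -2.26], np.floa
[... 555 characters left out ...]
 np.float64(0.06)), ([-0.0, 0.52, 2.05, 4.45, 0.52, -2.28], np.float64(0.091))]
135 60 [([0.32, 0.57, 2.1, 4.45, 0.9, -2.05], np.float64(0.092)), ([0.09, 0.54, 2.11, 4.36, 0.79, -2.11], np.float64(0.0))]
135 70 [([0.39, 0.61, 2.11, 4.45, 1.09, -1.99], np.float64(0.041)), ([0.15, 0.59, 2.16, 4.24, 1.01, -1.94], np.float64(0.0))]
0 45 [([0.09, 0.71, 1.59, 0.06, 1.63, -1.51], np.float64(0.0)), ([-0.09, 0.71, 1.58, -0.06, 1.63, -1.64], np.float64(0.0))]
0 60 [([0.08, 0.84, 1.42, 0.07, 1.93, -1.51], np.float64(0.0)), ([-0.08, 0.84, 1.42, -0.08, 1.93, -1.64], np.float64(0.0))]
0 70 [([0.07, 0.92, 1.32, 0.08, 2.12, -1.5], np.float64(0.0)), ([-0.08, 0.92, 1.32, -0.09, 2.12, -1.64], np.float64(0.0))]
```

Posture chosen: tip leaning along the seam (heading -Y, pitch 70°), well inside the joint ranges. Now moving to the stylus.

```bash
python3 -m jog '[[-0.19,0.22,0.045,0.19,-0.19,0.94,1],[-0.19,0.22,0.045,0.19,-0.19,0.94,1],[-0.19,0.22,0.045,0.19,-0.19,0.94,1],[-0.19,0.22,0.045,0.19,-0.19,0.94,1],[-0.19,0.22,0.045,0.19,-0.19,0.94,1],[-0.19,0.22,0.045,0.19,-0.19,0.94,1],[-0.19,0.22,0.045,0.19,-0.19,0.94,1],[-0.19,0.22,0.045,0.19,-0.19,0.94,1],[-0.19,0.22,0.045,0.19,-0.19,0.94,1],[-0.19,0.22,0.045,0.19,-0.19,0.94,1],[-0.19,0.22,0.045,0.19,-0.19,0.94,1],[-0.19,0.22,0.045,0.19,-0.19,0.94,1],[-0.19,0.22,0.045,0.19,-0.19,0.94,1],[-0.19,0.22,0.045,0.19,-0.19,0.94,1],[-0.19,0.22,0.045,0.19,-0.19,0.94,1],[-0.19,0.22,0.045,0.19,-0.19,0.94,1],[-0.19,0.22,0.045,0.19,-0.19,0.94,1],[-0.19,0.22,0.045,0.19,-0.19,0.94,1],[-0.19,0.22,0.045,0.19,-0.19,0.94,1],[-0.19,0.22,0.045,0.19,-0.19,0.94,1]]'
cat >> h.py <<'E'
_x=np.array([np.cos(-.023),np.sin(-.023),0]); GR=[_x,np.array([_x[1],-_x[0],0]),[0,0,-1]]
E
python3 -c "
from h import *
plan(pose([557,-292.4,160],GR))"
```

```text
t: 12.1
ee_pos: [526.2, 98.8, 247.7]
orientation: [-3.139, 0.047, 0.011]
ft_force: [0.3, 0.0, 0.3]
width: 87.9
grasp_force: 0.0
rows 11 each [0.094, 0.887, 0.198, -0.002, 0.006, -0.006] | total shift mm [ 43.  390.2  86.7] turn deg [-0.1  0.4 -0.4]
```

```bash
python3 -m jog '[[0.1,0.89,0.2,0,0,0,1],[0.1,0.89,0.2,0,0,0,1],[0.1,0.89,0.2,0,0,0,1],[0.1,0.89,0.2,0,0,0,1],[0.1,0.89,0.2,0,0,0,1],[0.1,0.89,0.2,0,0,0,1],[0.1,0.89,0.2,0,0,0,1],[0.1,0.89,0.2,0,0,0,1],[0.1,0.89,0.2,0,0,0,1],[0.1,0.89,0.2,0,0,0,1],[0.1,0.89,0.2,0,0,0,1],[0,0,0,0,0,0,1],[0,0,0,0,0,0,1],[0,0,0,0,0,0,1]]'
python3 - <<'E'
from h import *
o=ctrl.get_obs(); im=optics.get_image("wrist"); cv2.imwrite("pics/w5.png",cv2.resize(im[40:340,120:390],(720,800))[:600,:,::-1]); c=model("wrist",o)
for l in optics.masks_of("stylus","wrist")[:1]: print(l["conf"],l["extent"])
p=np.array([[557,-292.4,59]]); x=np.array(GR[0])
print("pred px in crop: tip,front,back(top)",((proj(c,[p[0]-105*x,p[0]-55*x+[0,0,9],p[0]+55*x+[0,0,9]])-[120,40])*[720/270,800/300]).round(0))
plan(pose([557,-292.4,42],GR))
E
```

```text
t: 13.5
ee_pos: [560.1, -291.7, 159.8]
orientation: [-3.138, 0.039, 0.007]
ft_force: [0.4, 0.6, -0.1]
width: 87.7
grasp_force: 0.0
0.97 [256.0, 204.3, 17.2, 126.1]
pred px in crop: tip,front,back(top) [[364. 661.]
 [364. 561.]
 [364. 275.]]
rows 4 each [-0.021, 0.007, 0.742, -0.007, 0.008, -0.001] | total shift mm [ -3.2   1.3 118.8] turn deg [-0.2  0.2 -0. ]
```

View pics/w5.png

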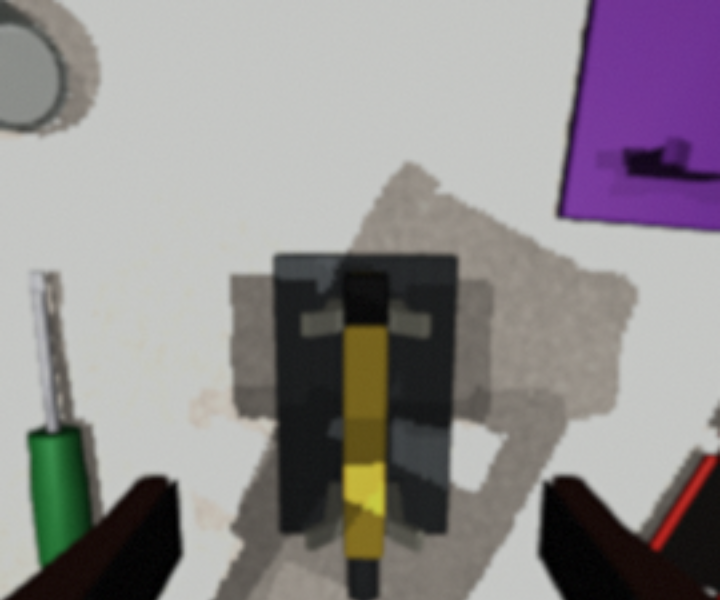

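The handle spans rows 275–558 at column ~365, which matches the prediction. Descend and grip.

```bash
python3 -m jog '[[-0.08,0.02,0.6,0,0,0,1],[0,0,0.7,0,0,0,1],[0,0,0.7,0,0,0,1],[0,0,0.5,0,0,0,1],[0,0,0.3,0,0,0,1],[0,0,0.16,0,0,0,1],[0,0,0,0,0,0,1],[0,0,0,0,0,0,1]]'; python3 -m jog '[[0,0,0,0,0,0,0],[0,0,0,0,0,0,0],[0,0,0,0,0,0,0],[0,0,0,0,0,0,0],[0,0,0,0,0,0,0],[0,0,0,0,0,0,0],[0,0,0,0,0,0,0],[0,0,0,0,0,0,0],[0,0,0,0,0,0,0],[0,0,0,0,0,0,0],[0,0,0,0,0,0,0]]'
```

```text
t: 14.4
ee_pos: [557.8, -293.3, 43.6]
orientation: [-3.14, 0.038, 0.002]
ft_force: [0.2, 0.1, 0.4]
width: 87.5
grasp_force: 0.0
t: 15.5
ee_pos: [557.1, -293.1, 42.6]
orientation: [-3.139, 0.039, 0.004]
ft_force: [-0.5, 0.1, -0.3]
width: 15.7
grasp_force: 30.0
```

```bash
python3 -m jog '[[0,0,-0.2,0,0,0,0],[0,0,-0.5,0,0,0,0],[0,0,-0.9,0,0,0,0],[0,0,-0.9,0,0,0,0],[0,0,-0.9,0,0,0,0],[0,0,-0.9,0,0,0,0],[0,0,0,0,0,0,0]]'
cat >> h.py <<'E'
TIP=np.array([-105.5,0,-16.2])
def tippose(tip,thd=70,azd=-90):
    a,th=np.radians(azd),np.radians(thd); h=np.array([np.cos(a),np.sin(a),0]); Z=np.array([0,0,1.])
    x=-(np.cos(th)*h-np.sin(th)*Z); z=-np.cos(th)*Z-np.sin(th)*h; y=np.cross(z,x)
    T=pose([0,0,0],[x,y,z]); T[:3,3]=np.array(tip)-T[:3,:3]@TIP; return T
E
python3 - <<'E'
from kin import *
o=ctrl.get_obs(); print(o["ee_pos"].round(1),o["qpos"].round(2),o["width"],o["grasp_force"],o["ft_force"].round(1))
Tc=cur(o); Tg=tippose([585.3,75,130]); plan(Tg)
from scipy.linalg import logm,expm
L=np.real(logm(np.linalg.inv(Tc)@Tg)); q=o["qpos"]
for s in np.linspace(0,1,9):
    T=Tc@expm(L*s); q,e=ik(T,q); print((T[:3,3]).round(),(T@np.r_[TIP,1])[:3].round(),q.round(2),round(e,3))
E
```

```text
t: 16.2
ee_pos: [560.4, -295.0, 221.0]
orientation: [3.139, -0.039, 0.01]
ft_force: [0.7, -0.5, -0.7]
width: 16.1
grasp_force: 30.0
[ 560.4 -295.   221. ] [-0.5   0.43  1.62  0.    1.08  1.09] 16.0515923984149 29.9924898147583 [ 0.7 -0.5 -0.7]
rows 14 each [0.465, -0.585, 0.419, 0.66, 0.639, -0.935] | total shift mm [  14.5 -421.8   -3.5] turn deg [ 55.5  53.7 -78.5]
[ 560. -295.  221.] [ 455. -292.  237.] [-0.48  0.44  1.61  0.    1.08  1.11] 0.0
[ 593. -253.  194.] [ 488. -270.  196.] [-0.47  0.48  1.64  0.2   0.99  0.85] 0.0
[ 621. -203.  175.] [ 521. -237.  162.] [-0.44  0.51  1.67  0.41  0.94  0.56] 0.0
[ 641. -148.  166.] [ 550. -195.  137.] [-0.41  0.54  1.69  0.63  0.94  0.27] 0.0
[652. -89. 166.] [ 575. -147.  120.] [-0.37  0.57  1.71  0.82  0.99 -0.  ] 0.0
[652. -29. 173.] [592. -93. 111.] [-0.33  0.59  1.73  0.97  1.08 -0.25] 0.0
[641.  28. 186.] [600. -36. 111.] [-0.29  0.61  1.75  1.09  1.18 -0.47] 0.0
[619.  81. 203.] [598.  21. 118.] [-0.24  0.61  1.78  1.16  1.3  -0.67] 0.0
[585. 126. 224.] [585.  75. 130.] [-0.19  0.61  1.82  1.2   1.43 -0.87] 0.0
```

```bash
python3 -m jog '[[0.465,-0.585,0.42,0.66,0.64,-0.935,0],[0.465,-0.585,0.42,0.66,0.64,-0.935,0],[0.465,-0.585,0.42,0.66,0.64,-0.935,0],[0.465,-0.585,0.42,0.66,0.64,-0.935,0],[0.465,-0.585,0.42,0.66,0.64,-0.935,0],[0.465,-0.585,0.42,0.66,0.64,-0.935,0],[0.465,-0.585,0.42,0.66,0.64,-0.935,0],[0.465,-0.585,0.42,0.66,0.64,-0.935,0],[0.465,-0.585,0.42,0.66,0.64,-0.935,0],[0.465,-0.585,0.42,0.66,0.64,-0.935,0],[0.465,-0.585,0.42,0.66,0.64,-0.935,0],[0.465,-0.585,0.42,0.66,0.64,-0.935,0],[0.465,-0.585,0.42,0.66,0.64,-0.935,0],[0.465,-0.585,0.42,0.66,0.64,-0.935,0],[0,0,0,0,0,0,0],[0,0,0,0,0,0,0],[0,0,0,0,0,0,0]]'
python3 - <<'E'
from h import *
o=ctrl.get_obs(); T=cur(o); print("tip",(T@np.r_[TIP,1])[:3].round(1),o["qpos"].round(2)); plan(tippose([585.3,62,95]))
E
```

```text
t: 17.9
ee_pos: [583.2, 127.4, 218.4]
orientation: [-1.463, -1.452, -1.02]
ft_force: [-0.2, -0.6, -0.9]
width: 15.9
grasp_force: 30.0
tip [582.3  76.5 124.6] [-0.29  0.69  1.77  1.13  1.48 -0.91]
rows 1 each [-0.821, 0.06, -0.08, -0.003, -0.038, -0.078] | total shift mm [-32.8   2.4  -3.2] turn deg [-0.  -0.2 -0.5]
```

```bash
python3 -m jog '[[-0.4,0.06,-0.04,0,0,0,0],[-0.3,0,-0.04,0,0,0,0],[-0.12,0,0,0,0,-0.08,0],[0,0,0,0,0,0,0],[0,0,0,0,0,0,0],[0,0,0,0,0,0,0]]'
python3 - <<'E'
from h import *
o=ctrl.get_obs(); T=cur(o); t=(T@np.r_[TIP,1])[:3]; print("tip",t.round(1),o["ft_force"].round(1))
c={n:model(n,o) for n in("wrist","side","top")}; W={}
for n in c:
    im=optics.get_image(n); p=proj(c[n],t)[0]; print(n,p.round(1)); W[n]=(im,p)
def crop(n,h):
    im,p=W[n]; u,v=np.clip(p.astype(int),h,[511-h,383-h]); print(n,"crop origin",u-h,v-h); return cv2.resize(im[v-h:v+h,u-h:u+h],(400,400),interpolation=cv2.INTER_CUBIC)
cv2.imwrite("pics/tip6.png",np.hstack([crop("side",40),crop("wrist",100)])[...,::-1]); cv2.imwrite("pics/wr6.png",W["wrist"][0][...,::-1]); cv2.imwrite("pics/top6.png",W["top"][0][...,::-1])
E
```

```text
t: 18.5
ee_pos: [584.8, 114.0, 189.0]
orientation: [-1.456, -1.459, -1.026]
ft_force: [0.7, -0.3, -0.3]
width: 15.6
grasp_force: 30.0
tip [585.   63.2  95.1] [ 0.7 -0.3 -0.3]
wrist [255.4 387.1]
side [237.  201.1]
top [231.8 176.7]
side crop origin 197 161
wrist crop origin 155 183
```

View pics/tip6.png

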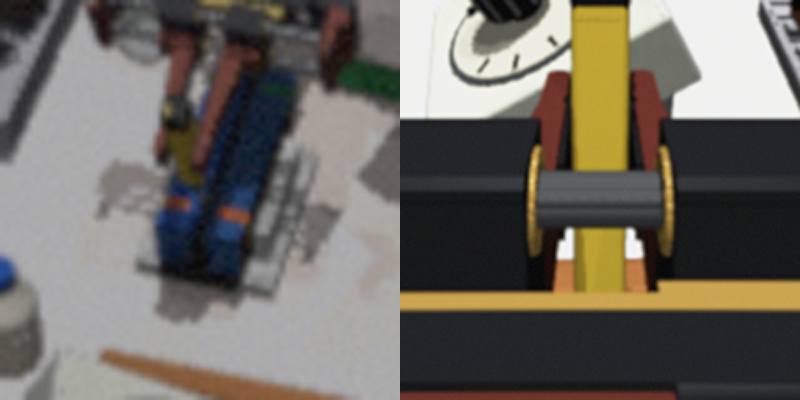

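Alignment looks right: in the wrist view the handle is centred between the orange bands, and the tip is above the seam. Lowering.

```bash
python3 -m jog '[[-0.023,0,-0.063,0,0,0,0],[-0.066,0,0.024,0,0,0,0],[-0.066,0,0.024,0,0,0,0],[-0.066,0,0.024,0,0,0,0],[-0.066,0,0.024,0,0,0,0],[-0.066,0,0.024,0,0,0,0],[0,0,0,0,0,0,0],[0,0,0,0,0,0,0]]'
cat > tip.py <<'E'
from h import *
f=[];m=[];p=[]
for i in range(1):
    o=ctrl.get_obs(); f.append(o["ft_force"]); m.append(o["moment"]); p.append((cur(o)@np.r_[TIP,1])[:3])
print("tip",np.mean(p,0).round(1),"F",np.mean(f,0).round(2),"M",np.mean(m,0).round(3))
E
python3 tip.py; python3 -m jog '[[0,0,0,0,0,0,0]]' ; python3 tip.py
```

```text
t: 19.45
ee_pos: [584.7, 111.4, 174.6]
orientation: [-1.456, -1.459, -1.026]
ft_force: [-0.8, -0.0, -0.7]
width: 15.7
grasp_force: 30.0
tip [584.9  60.6  80.8] F [-0.8  -0.03 -0.66] M [-0.524 -0.085  0.057]
t: 19.55
ee_pos: [584.8, 111.4, 174.8]
orientation: [-1.455, -1.459, -1.026]
ft_force: [-0.5, 0.1, -0.6]
width: 15.6
grasp_force: 30.0
tip [585.   60.6  81. ] F [-0.49  0.14 -0.55] M [-0.5   -0.028 -0.02 ]
```

```bash
python3 -m jog '[[-0.024,0,0.009,0,0,0,0],[-0.024,0,0.009,0,0,0,0],[0,0,0,0,0,0,0]]'|grep ft; python3 tip.py;  python3 -m jog '[[-0.024,0,0.009,0,0,0,0],[0,0,0,0,0,0,0]]' |grep ft; python3 tip.py;  python3 -m jog '[[-0.024,0,0.009,0,0,0,0],[0,0,0,0,0,0,0]]' |grep ft; python3 tip.py
```

```text
ft_force: [0.3, -1.0, -1.0]
tip [584.9  60.7  78.7] F [ 0.26 -0.98 -0.96] M [-0.538 -0.082  0.062]
ft_force: [0.6, 0.0, -0.5]
tip [584.9  60.7  77.7] F [ 0.57  0.01 -0.53] M [-0.502 -0.123 -0.011]
ft_force: [0.1, -0.4, -0.7]
tip [584.9  60.7  76.7] F [ 0.11 -0.35 -0.69] M [-0.533 -0.089 -0.009]
```

```bash
for i in 1 2; do :; done; python3 -m jog '[[-0.012,0,0.004,0,0,0,0],[0,0,0,0,0,0,0]]'|grep ft; python3 tip.py;  python3 -m jog '[[-0.012,0,0.004,0,0,0,0],[0,0,0,0,0,0,0]]' |grep ft; python3 tip.py;  python3 -m jog '[[-0.012,0,0.004,0,0,0,0],[0,0,0,0,0,0,0]]' |grep ft; python3 tip.py
```

```text
ft_force: [0.4, -0.1, -0.6]
tip [584.9  60.7  76.3] F [ 0.4  -0.13 -0.63] M [-0.545 -0.013  0.024]
ft_force: [0.2, 0.0, 0.4]
tip [584.9  60.7  75.7] F [0.24 0.02 0.4 ] M [-0.433 -0.062  0.045]
ft_force: [-0.7, 0.6, -0.5]
tip [584.9  60.6  75.2] F [-0.67  0.65 -0.48] M [-0.49  -0.075 -0.076]
```

```bash
python3 -m jog '[[-0.012,0,0.004,0,0,0,0],[0,0,0,0,0,0,0]]'|grep ft; python3 tip.py;  python3 -m jog '[[-0.012,0,0.004,0,0,0,0],[0,0,0,0,0,0,0]]' |grep ft; python3 tip.py;  python3 -m jog '[[0,0,0,0,0,0,0]]' |grep ft; python3 tip.py
```

```text
ft_force: [-0.3, -0.2, 0.1]
tip [585.   60.6  74.8] F [-0.31 -0.2   0.14] M [-0.431 -0.101  0.028]
ft_force: [-0.1, 0.3, 1.0]
tip [585.   60.7  74.5] F [-0.13  0.35  0.98] M [-0.251 -0.065  0.014]
ft_force: [-0.3, 0.3, 1.1]
tip [585.   60.7  74.5] F [-0.25  0.32  1.1 ] M [-0.233 -0.082 -0.012]
```

Light contact, about 1.6 N. Compute the stroke direction in tool axes.

```bash
python3 - <<'E'
from h import *
T=cur(); d=np.array([-.0065*1,-1,0]); print((T[:3,:3].T@d*3/40).round(4), "1mm up:",(T[:3,:3].T@[0,0,1]/40).round(4))
E
```

```text
[-0.0252 -0.0007 -0.0706] 1mm up: [ 0.0235  0.     -0.0084]
```

```bash
python3 -m jog '[[-0.025,-0.001,-0.071,0,0,0,0],[-0.025,-0.001,-0.071,0,0,0,0],[-0.025,-0.001,-0.071,0,0,0,0],[-0.025,-0.001,-0.071,0,0,0,0],[-0.025,-0.001,-0.071,0,0,0,0],[-0.025,-0.001,-0.071,0,0,0,0],[-0.025,-0.001,-0.071,0,0,0,0],[-0.025,-0.001,-0.071,0,0,0,0]]'|grep ft;python3 tip.py
```

```text
ft_force: [0.2, 2.8, 2.8]
tip [584.7  36.3  74.5] F [0.19 2.77 2.81] M [ 0.355 -0.084 -0.041]
```

```bash
python3 -m jog '[[-0.011,-0.001,-0.076,0,0,0,0],[-0.025,-0.001,-0.071,0,0,0,0],[-0.025,-0.001,-0.071,0,0,0,0],[-0.025,-0.001,-0.071,0,0,0,0],[-0.025,-0.001,-0.071,0,0,0,0],[-0.025,-0.001,-0.071,0,0,0,0],[-0.025,-0.001,-0.071,0,0,0,0]]'|grep ft;python3 tip.py
```

```text
ft_force: [-0.0, -0.3, -0.4]
tip [584.4  15.1  75. ] F [-0.01 -0.29 -0.39] M [-0.448 -0.087 -0.001]
```

```bash
python3 -m jog '[[-0.035,-0.001,-0.067,0,0,0,0],[-0.025,-0.001,-0.071,0,0,0,0],[-0.025,-0.001,-0.071,0,0,0,0]]'|grep ft;python3 tip.py
```

```text
ft_force: [0.4, 0.2, -0.1]
tip [584.3   6.3  74.7] F [ 0.45  0.21 -0.05] M [-0.373 -0.095  0.033]
```

```bash
python3 -m jog '[[-0.031,-0.001,-0.069,0,0,0,0],[-0.025,-0.001,-0.071,0,0,0,0],[-0.025,-0.001,-0.071,0,0,0,0],[-0.025,-0.001,-0.071,0,0,0,0]]'|grep ft;python3 tip.py
```

```text
ft_force: [-0.4, 1.7, -0.0]
tip [584.2  -5.8  74.6] F [-0.37  1.69 -0.02] M [-0.195 -0.113  0.023]
```

```bash
python3 -m jog '[[-0.025,0,-0.071,0,0,0,0],[-0.025,0,-0.071,0,0,0,0],[-0.025,0,-0.071,0,0,0,0],[-0.025,0,-0.071,0,0,0,0],[-0.025,0,-0.071,0,0,0,0],[-0.025,0,-0.071,0,0,0,0]]'|grep ft;python3 tip.py
```

```text
ft_force: [0.6, 0.6, 0.6]
tip [584.3 -23.9  74.6] F [0.62 0.59 0.64] M [-0.118 -0.131 -0.028]
```

```bash
python3 -m jog '[[-0.025,0,-0.071,0,0,0,0],[-0.025,0,-0.071,0,0,0,0],[-0.025,0,-0.071,0,0,0,0],[-0.025,0,-0.071,0,0,0,0],[-0.025,0,-0.071,0,0,0,0],[-0.025,0,-0.071,0,0,0,0]]'|grep ft;python3 tip.py
```

```text
ft_force: [0.3, 0.7, 0.5]
tip [584.3 -42.   74.7] F [0.34 0.68 0.49] M [-0.153 -0.161 -0.092]
```

```bash
python3 -m jog '[[-0.025,0,-0.071,0,0,0,0],[-0.025,0,-0.071,0,0,0,0],[-0.025,0,-0.071,0,0,0,0],[-0.025,0,-0.071,0,0,0,0],[-0.025,0,-0.071,0,0,0,0],[-0.025,0,-0.071,0,0,0,0],[-0.025,0,-0.071,0,0,0,0],[-0.01,0,-0.03,0,0,0,0]]'|grep ft;python3 tip.py; python3 - <<'E'
from h import *
o=ctrl.get_obs();t=(cur(o)@np.r_[TIP,1])[:3]; c=model("top"); im=optics.get_image("top"); s=optics.get_image("side")
p=proj(c,t)[0].astype(int); q=proj(model("side"),t)[0].astype(int); print(p,q)
f=lambda im,p:cv2.resize(im[p[1]-40:p[1]+40,p[0]-40:p[0]+40],(400,400),interpolation=cv2.INTER_CUBIC)
cv2.imwrite("pics/end7.png",np.hstack([f(im,p),f(s,q)])[...,::-1])
E
```

```text
ft_force: [0.3, 0.5, -0.2]
tip [584.4 -64.5  74.8] F [ 0.27  0.54 -0.23] M [-0.309 -0.259 -0.153]
[274 178] [247 178]
```

View pics/end7.png

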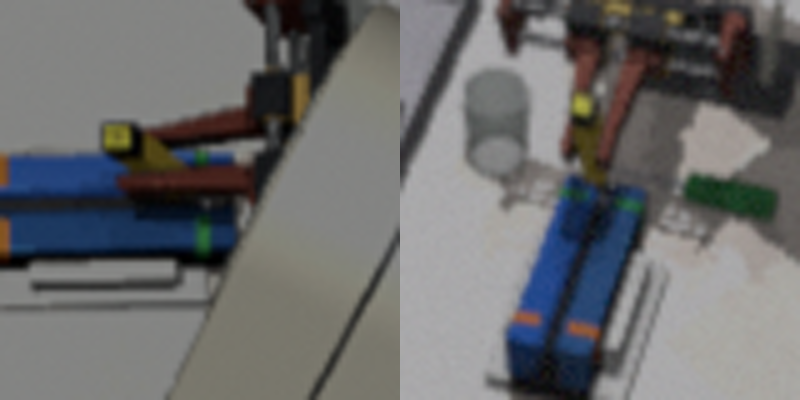

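The tip is in the seam at the green bands. Lift off and plan the return.

```bash
python3 -m jog '[[0.1,0,-0.036,0,0,0,0],[0.4,0,-0.144,0,0,0,0],[0.6,0,-0.216,0,0,0,0],[0.6,0,-0.216,0,0,0,0],[0.3,0,-0.1,0,0,0,0],[0,0,0,0,0,0,0]]'
cat >> h.py <<'E'
def grasp(z,dx=0,dy=0):
    T=np.eye(4);T[:3,:3]=R.from_rotvec([-3.139,.039,.004]).as_matrix();T[:3,3]=[557.1+dx,-293.1+dy,z];return T
E
python3 - <<'E'
from kin import *
from scipy.linalg import logm,expm
o=ctrl.get_obs(); Tc=cur(o); Tg=grasp(180); plan(Tg)
L=np.real(logm(np.linalg.inv(Tc)@Tg)); q=o["qpos"]
for s in np.linspace(0,1,6):
    T=Tc@expm(L*s); q,e=ik(T,q); print((T[:3,3]).round(),(T@np.r_[TIP,1])[:3].round(),q.round(2),round(e,3))
E
```

```text
t: 26.25
ee_pos: [584.6, -13.3, 255.9]
orientation: [-1.455, -1.463, -1.028]
ft_force: [0.0, -0.3, -1.3]
width: 15.7
grasp_force: 30.0
rows 14 each [-0.423, 0.368, -0.226, -0.656, -0.644, 0.942] | total shift mm [-166.   -28.5 -237.5] turn deg [-55.1 -54.1  79.1]
[585. -13. 256.] [585. -64. 162.] [-0.41  0.62  1.7   1.04  1.62 -0.83] 0.0
[620. -58. 220.] [ 587. -122.  141.] [-0.44  0.6   1.68  1.    1.38 -0.54] 0.0
[ 634. -117.  190.] [ 571. -180.  132.] [-0.46  0.58  1.68  0.87  1.17 -0.22] 0.0
[ 627. -181.  171.] [ 538. -231.  138.] [-0.48  0.55  1.68  0.65  1.    0.17] 0.0
[ 599. -242.  167.] [ 496. -270.  160.] [-0.49  0.52  1.67  0.33  0.94  0.64] 0.0
[ 557. -293.  180.] [ 452. -291.  196.] [-0.48  0.49  1.65  0.    1.01  1.11] 0.0
```

```bash
python3 -m jog '[[-0.423,0.368,-0.226,-0.656,-0.644,0.942,0],[-0.423,0.368,-0.226,-0.656,-0.644,0.942,0],[-0.423,0.368,-0.226,-0.656,-0.644,0.942,0],[-0.423,0.368,-0.226,-0.656,-0.644,0.942,0],[-0.423,0.368,-0.226,-0.656,-0.644,0.942,0],[-0.423,0.368,-0.226,-0.656,-0.644,0.942,0],[-0.423,0.368,-0.226,-0.656,-0.644,0.942,0],[-0.423,0.368,-0.226,-0.656,-0.644,0.942,0],[-0.423,0.368,-0.226,-0.656,-0.644,0.942,0],[-0.423,0.368,-0.226,-0.656,-0.644,0.942,0],[-0.423,0.368,-0.226,-0.656,-0.644,0.942,0],[-0.423,0.368,-0.226,-0.656,-0.644,0.942,0],[-0.423,0.368,-0.226,-0.656,-0.644,0.942,0],[-0.423,0.368,-0.226,-0.656,-0.644,0.942,0],[0,0,0,0,0,0,0],[0,0,0,0,0,0,0],[0,0,0,0,0,0,0]]'; python3 -c "
from h import *
o=ctrl.get_obs();print(o['ee_pos'].round(1));plan(grasp(90),n=6)"
```

```text
t: 27.95
ee_pos: [556.3, -292.0, 176.2]
orientation: [-3.135, 0.037, 0.01]
ft_force: [-0.2, -0.1, -0.9]
width: 15.6
grasp_force: 30.0
[ 556.3 -292.   176.2]
rows 6 each [0.005, 0.006, 0.359, -0.007, 0.006, 0.002] | total shift mm [ 1.4  1.6 86.2] turn deg [-0.2  0.2  0.1]
```

```bash
python3 -m jog '[[0.03,0.03,0.4,0,0,0,0],[0,0,0.6,0,0,0,0],[0,0,0.6,0,0,0,0],[0,0,0.55,0,0,0,0],[0,0,0,0,0,0,0],[0,0,0,0,0,0,0],[0,0,0,0,0,0,0]]'; python3 - <<'E'
from h import *
o=ctrl.get_obs(); plan(grasp(43),n=6); c=model("side"); t=cur(o)[:3,3]; s=optics.get_image("side"); p=proj(c,t)[0].astype(int)
a=cv2.resize(s[p[1]-40:p[1]+40,p[0]-40:p[0]+40],(400,400),interpolation=cv2.INTER_CUBIC)
w=optics.get_image("wrist"); b=cv2.resize(w[100:300,155:355],(400,400),interpolation=cv2.INTER_CUBIC)
cv2.imwrite("pics/ret8.png",np.hstack([a,b])[...,::-1])
E
```

```text
t: 28.65
ee_pos: [557.8, -294.0, 91.9]
orientation: [-3.138, 0.04, 0.007]
ft_force: [0.5, -0.4, -1.4]
width: 15.1
grasp_force: 30.0
rows 6 each [-0.002, -0.003, 0.204, -0.002, 0.004, -0.001] | total shift mm [-0.4 -0.7 48.9] turn deg [-0.1  0.1 -0. ]
```

View pics/ret8.png

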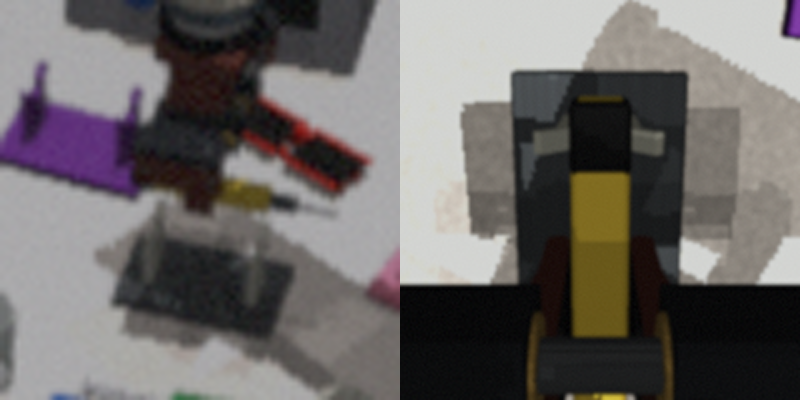

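The handle is level and centred over the forks. Lower it in.

```bash
python3 -m jog '[[0,-0.01,0.3,0,0,0,0],[0,0,0.3,0,0,0,0],[0,0,0.25,0,0,0,0],[0,0,0.15,0,0,0,0],[0,0,0.1,0,0,0,0],[0,0,0.05,0,0,0,0],[0,0,0.02,0,0,0,0],[0,0,0,0,0,0,0],[0,0,0,0,0,0,0]]'
```

```text
t: 29.65
ee_pos: [557.1, -293.2, 44.8]
orientation: [-3.137, 0.04, 0.008]
ft_force: [-1.0, 1.4, -0.8]
width: 15.9
grasp_force: 30.0
```

```bash
python3 -m jog '[[0,0,0.02,0,0,0,0],[0,0,0.02,0,0,0,0],[0,0,0,0,0,0,0]]'|grep -E 'ee_|ft'; python3 -m jog '[[0,0,0.01,0,0,0,0],[0,0,0,0,0,0,0]]'|grep -E 'ee_|ft'
```

```text
ee_pos: [556.9, -293.0, 42.9]
ft_force: [0.5, -0.3, -0.2]
ee_pos: [556.8, -293.0, 42.7]
ft_force: [-1.4, 0.4, 2.0]
```

Down on the forks (Fz rises). Release slowly, retreat upward and look.

```bash
python3 -m jog '[[0,0,0,0,0,0,0.3],[0,0,0,0,0,0,0.3],[0,0,0,0,0,0,0.3],[0,0,0,0,0,0,0.6],[0,0,0,0,0,0,1],[0,0,0,0,0,0,1],[0,0,0,0,0,0,1],[0,0,0,0,0,0,1],[0,0,0,0,0,0,1],[0,0,0,0,0,0,1],[0,0,-0.2,0,0,0,1],[0,0,-0.5,0,0,0,1],[0,0,-0.8,0,0,0,1],[0,0,-0.8,0,0,0,1],[0,0,-0.8,0,0,0,1],[0,0,-0.8,0,0,0,1],[0,0,0,0,0,0,1],[0,0,0,0,0,0,1]]'
python3 - <<'E'
from h import *
s=optics.get_image("side"); w=optics.get_image("wrist")
a=cv2.resize(s[100:200,220:320],(400,400),interpolation=cv2.INTER_CUBIC); k=cv2.resize(s[215:315,180:280],(400,400),interpolation=cv2.INTER_CUBIC)
cv2.imwrite("pics/fin9.png",np.hstack([a,k])[...,::-1])
E
```

```text
t: 31.95
ee_pos: [558.1, -293.8, 199.7]
orientation: [-3.138, 0.04, 0.006]
ft_force: [-0.2, 0.3, 0.0]
width: 87.7
grasp_force: 0.0
```

View pics/fin9.png

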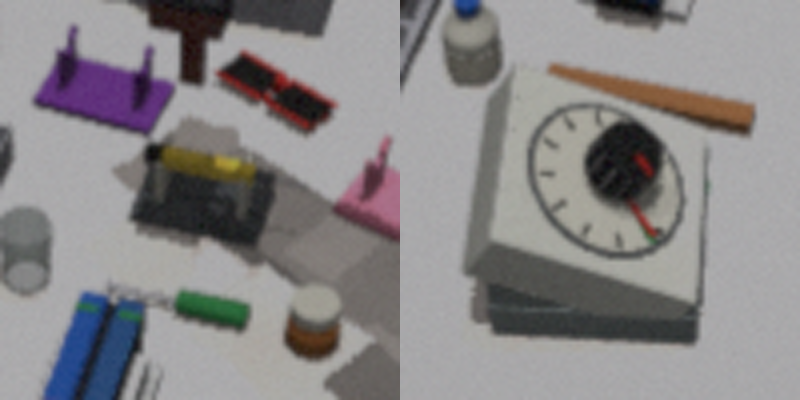

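The stylus lies in its rest, the pointer is at the green mark, and the bystanders look undisturbed. Handing in.

```bash
python3 -c "
from workcell import ctrl
print(ctrl.close_job())"
```

```text
the job is handed in; nothing more can be done
None
```

I handed the job in at about 32 s: the knob is at its zero stop with the red pointer on the green mark, the seam was traced from the orange to the green bands at about 3 cm/s (with short stops for force checks, and contact close to zero for about 3 cm mid-seam, where the tip may have hovered a fraction of a millimetre), and the stylus is back in its rest with nothing else seen to move.

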